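# Mist a specimen, then lift the sagging bolt and hold the booth gate ajar

## Robot

A 7-joint arm with a two-finger parallel gripper is mounted at the origin on a cart in front of the work surface, level with it; the furniture and walls round the work are solid. World frame = base frame: x ahead of the robot, y to its left, z up, the work surface at z = 0. Lengths are in m, angles in rad, forces in N, time in s.
With the tool pointing down it reaches from about 0.4 to 0.85 m from the base axis. Payload 6.9 kg.
Tool frame: the origin (TCP) lies midway between the tips of the shut fingers; the grasp point (between the pads) lies behind it (ctrl.pinch_z is the z of the grasp point in the tool frame, in m); z points along the fingers, y is the line along which they close (so a half turn about z gives the same grasp; the last joint's range is limited). The gripper opens to 85 mm and grips with 20 to 120 N. Pads are 22 mm wide; open, the fingers measure 114 mm over their backs; the gripper's body (76 mm by 85 mm) begins 54 mm behind the grasp point. The pads swing forward as they close: fully open they stand 13 mm farther back than shut.
Start: joints at [-1.133, 0.507, -0.238, 1.5, 0.126, 1.149, -0.155], TCP at [0.204, 0.591, 0.231] pointing down, gripper open.
Joint ranges: [-3.08, 3.08], [-0.24, 2.05], [-1.43, 1.35], [0, 2.5], [-1.52, 4.66], [0.17, 1.96], [-2.89, 2.89]. Speed limits (rad/s): [2.39, 2.39, 3.14, 3.14, 3.14, 3.14, 3.14].

## Interface

Orientations are given as a unit quaternion [w, x, y, z].
In Python, from station import ctrl, get_state, vision, ticket, models gives the robot as it stands. Calls block until the motion is done:
- ctrl.movep(position, orientation): joint-space move of the TCP to a pose.
- ctrl.movel(position, frame=None, max_speed=0.15): straight line of the TCP; frame=None keeps the orientation; max_speed is the mean speed in m/s.
- ctrl.set_joints(angles): joint-space move.
- ctrl.ungrasp() and ctrl.close_gripper(force=None): open the fingers fully, or close them until they stop; force is the grip in N (None keeps the last).
- ctrl.pause(seconds).
- ctrl.ik(position, orientation): joint angles nearest the present ones, or None.
- get_state(): the state.
- vision.grab_frame(name): name is "scene" or "top"; returns (picture, depth): 480x640x3 uint8, blue, green, red; 480x640 float32, m along the optical axis (not along the pixel's ray), 0 where there is no reading.
- vision.camera_info(name): a dict with "mtx" (3x3 intrinsics, pixels), "R" (3x3) and "t" (3): a world point X has camera coordinates R X + t. Camera axes: x right, y down, z forward; pixel columns grow to the right and rows downward; lengths in m; the calibration is good to about 2 mm. A picture is of the moment at which its call begins. camera_info takes no time and is no camera call.
A pose or a line that the arm cannot do raises ctrl.Unreachable and nothing moves.
- ticket.close_job(): hands the job in; it is judged then, once.
Trained networks look in the newest picture that a camera, given by its name, has taken for a name from the list of things; names that differ only in an ending like _2 or _b are one class to them, and where a whole thing is asked for, a point or a joint stands for the part that bears it (a point fixed in the world has none). Each returns a list of dicts, best first, with "p" (0 to 1); they miss things now and then, are a little off and sometimes report something else, mostly with a low value. They report only what shows in the picture. A call takes as long as a camera call.
- models.recognise(camera, target): "point" ([column, row] in pixels, amid what is visible of it).
- models.masks_of(camera, target): "mask" (480x640 bool, what is visible of it) and "point" ([column, row] in pixels, amid what is visible of it).
The state is a dict: "time": time; "qpos": joint angles; "qd": joint speeds; "tau": joint torques, N m; "tcp_pos": TCP position; "eef_rot": TCP orientation; "contact_force": force on the tool from outside, world axes, zero at the start; "wrist_torque": the same for the moment, N m; "width": finger opening in m; "gripper_force": force on a finger pad.
Only numpy, scipy, OpenCV 4.12 (cv2) and the standard library are available. Lean on these libraries where they do the work, as an engineer would, in place of code of your own. Each camera call takes 0.05 s, during which the arm holds its last target. There are 200 camera calls.

## Task

The specimen in the clear misting booth needs fixative: while the gate is still shut, press the nozzle cap of the spray can clipped to the booth's side right down and let it spring back up. Then air the booth: its barrel bolt has sagged, so lift the red knob to carry the bolt's hooked nose over the keeper's bent-up lip while drawing the bolt clear of the keeper, without wrenching it, and pull the sprung gate ajar until its free edge stands about 6 cm out from the frame. Finish while still holding the gate there (it swings shut if you let go), and leave the tin, the jar and the vial standing where they are.

Things in the scene. Friction and masses are not known exactly. Their poses are not given: they have to be found in the camera images.
- booth: Fixed clear-paned, aluminium-framed booth on a grey base board, 304 mm wide (y), 150 deep, flat roof at 206 mm. Origin on the desk under the middle of the shut gate's front face; x points into the booth, y to the left as seen from the robot. Place and yaw vary.
- gate: Front gate, 240 mm wide (y), 12 thick, from 32 to 188 mm above the desk. Origin on the vertical hinge axis at its right-hand (-y) end, desk level, in the plane of its front face, 121 mm from the booth's origin; y runs to the free edge. Springs push it shut (0.35 to 0.5 N m, 2 to 3 N at the knob). It opens towards the robot (yaw grows relative to the booth).
- gate_edge (a point): Point on the free (left) vertical edge of the gate's front face, 240 mm from the hinge axis, 110 mm above the desk. In the booth's frame its x is 0 with the gate shut and goes negative as it opens; 6 cm ajar is a gate angle of 0.25 rad.
- bolt (a joint): How far the barrel bolt is drawn, in m: about 0 = thrown (starts at -0.003 to 0.001), grows as the bolt slides to the right towards the hinge side, parallel to the gate's front; stops at -0.004 and 0.055. From 0.036 on the nose is clear of the keeper and the gate can swing. It slides with about 1.5 N of friction and stays where it is left.
- bolt_knob (a point): Middle of the bolt's upright round red knob (grip here): 16 mm diameter, straight for 8 mm up and 14 mm down, then a 21 mm flange, top 19 mm above this point. The rod's axis is 36 mm below, 18 mm in front of the gate's face. Bolt and barrel hang from a screw 148 mm right of the thrown knob and have sagged: thrown, the knob lifts by up to 14 mm, fully drawn by 9 mm; weight 2 to 3 N at the knob.
- bolt_nose (a point): Lower rear tip of the hooked steel nose at the bolt's left end (10 mm wide, hanging 13 mm below the rod's axis). It starts about 8 mm left of the lip and 7 mm lower than its top. Lift it above the lip before drawing or it hooks there: lifting the knob by 6 mm just clears, 9 mm is safe. Drawn 25 mm, it is past the lip and may sink again.
- keeper_lip (a point): Middle of the top of the keeper's bent-up lip, 25 mm wide (x), 5 mm thick (y). The keeper is a steel saddle, open at the top, on the booth's frame just left of the gate; its outer prong, up to 181 mm above the desk, keeps the bolt from moving towards the robot.
- spray_can: White spray can with a green band, 48 mm in diameter, fixed by two clips at the right-hand (-y) side of the booth. Origin on the desk under the can's axis, 192 mm to the right of the booth's origin and 60 to 100 mm behind its front (varies).
- nozzle_top (a point): Centre of the flat top of the can's white nozzle cap (23 mm in diameter), 190 mm above the desk when up.
- nozzle (a joint): How far the sprung nozzle cap is pressed down, m: 0 = up, 0.006 = right down (2.3 N to start, about 6 N at the bottom). It springs back when released. Right down counts from 0.0045.
- sample_tin: Loose round aluminium tin, 58 mm in diameter, 38 mm high, origin under its centre; stands left of the booth. Not to be moved.
- red_lid_jar: Loose glass jar with a red lid, 48 mm in diameter, 70 mm high, origin under its centre; stands left of the booth. Not to be moved.
- black_lid_vial: Loose small vial with a black lid, 22 mm in diameter, 50 mm high, origin under its centre; stands near the spray can, on the desk right of the base board. Not to be moved.

How it is judged:
On the way, in this order (a step that is already met when the one before it is completed fails the run):
1. the nozzle cap is pressed right down with the gate shut and bolted (value of joint nozzle above 0.0045 m and value of joint bolt below 0.012 m), for 0.1 s.
2. the nozzle cap has sprung back up, the gate still bolted (value of joint nozzle below 0.0015 m and value of joint bolt below 0.02 m), for 0.1 s.
3. the bolt is drawn clear of the keeper (more than 36 mm) (value of joint bolt above 0.036 m), for 0.1 s.
At the end, for the whole second after the job is handed in: The fingers hold the gate (by its bolt or leaf) still, with its free edge 35 to 85 mm out from the frame (60 mm is the middle), the bolt drawn by more than 30 mm and the nozzle cap up (x of gate_edge in the frame of booth between -0.085 and -0.035 m and value of joint bolt above 0.03 m and value of joint nozzle below 0.0015 m and contact force between the fingers and gate above 0.5 N and angular speed of gate below 0.15 rad/s); the arm keeps its last pose, push and grip.
It fails at once if the nozzle is pressed with the gate open (value of joint nozzle above 0.002 m and x of gate_edge in the frame of booth below -0.015 m).
It fails at once if the bolt is wrenched against the keeper with more than 30 N (contact force between gate and booth above 30 N).
It fails at once if the sample tin is moved by more than 2 cm or tipped (distance of sample_tin from where it was at the start of the episode above 0.02 m or angle between sample_tin's own z axis and vertical above 0.4 rad).
It fails at once if the red lid jar is moved by more than 2 cm or tipped (distance of red_lid_jar from where it was at the start of the episode above 0.02 m or angle between red_lid_jar's own z axis and vertical above 0.4 rad).
It fails at once if the black lid vial is moved by more than 2 cm or tipped (distance of black_lid_vial from where it was at the start of the episode above 0.02 m or angle between black_lid_vial's own z axis and vertical above 0.4 rad).
It also fails if it takes over 51 s, if anything falls off the work surface, if the arm or the gripper's body presses on something with over 40 N, if the wrist force passes 120 N, or if a joint passes its speed limit or range.

## Working session

There is one attempt and no reset: what is moved stays moved. The work goes in short steps, each a Python script; the robot and the scene stay as the last script left them, time stands still between calls to the robot, and variables do not carry over. Pictures are saved under pics/ and viewed, at most 10 in all, crops included, and the job is handed in when it is done.

```bash
ls; mkdir -p pics
cat > h.py <<'E'
import numpy as np, cv2
from station import ctrl, get_state, vision, ticket, models
def ray(cam,px):
    c=vision.camera_info(cam);R=np.array(c["R"]);t=np.array(c["t"]).ravel();K=np.array(c["mtx"])
    d=R.T@np.linalg.solve(K,[px[0],px[1],1.]);o=-R.T@t
    return o,d   # d scaled so that depth multiplies it
def at_z(cam,px,z):
    o,d=ray(cam,px);return o+d*(z-o[2])/d[2]
def tri(a,b):
    (o1,d1),(o2,d2)=a,b
    A=np.stack([d1,-d2],1);s=np.linalg.lstsq(A,o2-o1,rcond=None)[0]
    p,q=o1+s[0]*d1,o2+s[1]*d2
    return (p+q)/2,np.linalg.norm(p-q)
def proj(cam,X):
    c=vision.camera_info(cam);p=np.array(c["mtx"])@(np.array(c["R"])@np.asarray(X)+np.array(c["t"]).ravel());return p[:2]/p[2]
E
python3 - <<'E'
from h import *
np.set_printoptions(precision=4,suppress=True)
for cam in("scene","top"):
    im,d=vision.grab_frame(cam);cv2.imwrite(f"pics/{cam}0.png",im);np.save(f"pics/{cam}_d.npy",d)
    o,_=ray(cam,(320,240));print(cam,o,np.array(vision.camera_info(cam)["R"])[2])
    for n in["booth","gate","bolt_knob","bolt_nose","keeper_lip","spray_can","nozzle_top","sample_tin","red_lid_jar","black_lid_vial","gate_edge"]:
        for r in models.recognise(cam,n)[:2]:
            u,v=r["point"];z=d[int(v),int(u)];oo,dd=ray(cam,(u,v));print(n,r["p"],np.round([u,v]),oo+dd*z if z>0 else None)
s=get_state();print(s["time"],s["eef_rot"],s["contact_force"],ctrl.pinch_z)
E
```

```text
pics
scene [-0.1192 -0.465   0.7437] [ 0.6506  0.4722 -0.5948]
booth 0.59 [354. 256.] [ 0.4928 -0.0755  0.1795]
gate 0.91 [327. 269.] [ 0.5043 -0.0061  0.1097]
bolt_knob 0.81 [284. 235.] [0.4851 0.0846 0.1658]
bolt_nose 0.59 [286. 232.] [0.4899 0.0839 0.17  ]
keeper_lip 0.78 [356. 257.] [ 0.4891 -0.0806  0.1835]
spray_can 0.73 [427. 291.] [ 0.545  -0.2005  0.1239]
nozzle_top 0.51 [435. 256.] [ 0.5629 -0.198   0.1912]
sample_tin 0.56 [258. 260.] [0.51   0.1904 0.0404]
black_lid_vial 0.64 [446. 356.] [ 0.499  -0.271   0.0366]
gate_edge 0.68 [330. 267.] [ 0.5013 -0.0156  0.1215]
top [0.3867 0.0527 0.9929] [ 0.1816 -0.0286 -0.983 ]
booth 0.66 [346. 224.] [ 0.5486 -0.0093  0.2037]
gate 0.93 [331. 261.] [0.485  0.0158 0.166 ]
bolt_knob 0.6 [296. 257.] [0.4917 0.0818 0.1644]
bolt_nose 0.72 [249. 205.] [0.6132 0.1853 0.0726]
bolt_nose 0.65 [296. 256.] [0.4934 0.0808 0.1599]
keeper_lip 0.79 [347. 223.] [ 0.5491 -0.0124  0.2056]
spray_can 0.59 [438. 223.] [ 0.561  -0.189   0.1652]
nozzle_top 0.7 [443. 213.] [ 0.5738 -0.193   0.1894]
sample_tin 0.65 [242. 250.] [0.5216 0.2017 0.0399]
sample_tin 0.25 [298. 258.] [0.4898 0.0769 0.1635]
red_lid_jar 0.82 [251. 204.] [0.6147 0.1817 0.0719]
red_lid_jar 0.52 [345. 224.] [ 0.5481 -0.0072  0.2075]
black_lid_vial 0.57 [455. 259.] [ 0.5051 -0.2555  0.0535]
gate_edge 0.73 [329. 260.] [0.4865 0.0191 0.1647]
gate_edge 0.73 [341. 223.] [ 0.5489 -0.0014  0.2072]
1.2 [-0.      0.1651  0.9863 -0.    ] [0.1907 0.0066 0.2583] -0.0187
```

Run:
```python
import cv2
for c,(x,y,w,h) in dict(scene=(230,180,260,195),top=(220,170,260,120)).items():
    im=cv2.imread(f"pics/{c}0.png")[y:y+h,x:x+w];cv2.imwrite(f"pics/{c}0c.png",cv2.resize(im,None,fx=3,fy=3,interpolation=cv2.INTER_CUBIC))
```

```text
(no output)
```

View pics/scene0c.png

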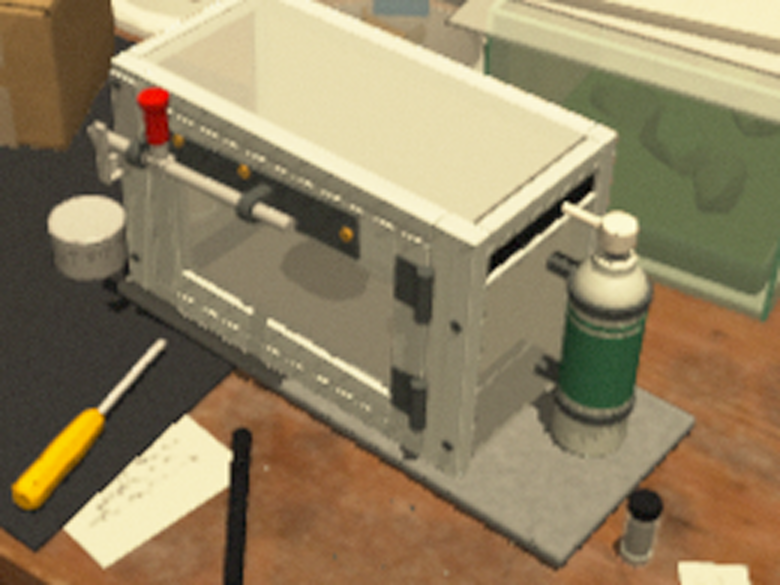

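View pics/top0c.png

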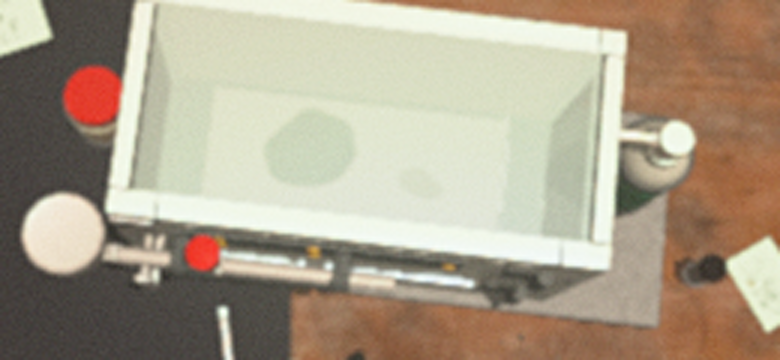

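The scene view shows the red knob's top at about (281,212) and the nozzle cap at about (436,252); the tin stands at left and the vial at (445,355). In the top view the knob is at (287,254), the cap at (445.5,216) and the roof's front corners at (256,241) and (423,259). The networks' knob and lip points are off, so I'll segment and triangulate.

Run:
```python
from h import *
np.set_printoptions(precision=4,suppress=True)
def P(n,a,b): 
    p,e=tri(ray("scene",a),ray("top",b));print(n,p,"gap %.4f"%e);return p
fl=P("roofFL",(267.3,200),(255.7,240.7));fr=P("roofFR",(389.3,261),(423.3,259.3))
br=P("roofBR",(230+615/3,180+132/3),(220+627/3,170+32/3))
for n,p in(("FL",(255.7,240.7)),("FR",(423.3,259.3)),("BR",(429,180.7)),("BL",(220+137/3,170))):print("top@.206",n,at_z("top",p,.206))
# knob: red masks
for cam,box in(("scene",(265,205,295,235)),("top",(278,245,297,264))):
    im=cv2.imread(f"pics/{cam}0.png").astype(int);d=np.load(f"pics/{cam}_d.npy")
    m=np.zeros(im.shape[:2],bool);x0,y0,x1,y1=box
    b,g,r=[im[...,i] for i in range(3)]
    mm=(r>110)&(g<70)&(b<70);m[y0:y1,x0:x1]=mm[y0:y1,x0:x1]
    v,u=np.nonzero(m);print(cam,"red",u.min(),u.max(),v.min(),v.max(),u.mean(),v.mean(),len(u))
    o,_=ray(cam,(0,0));pts=np.array([o+ray(cam,(a,c))[1]*d[c,a] for a,c in zip(u,v) if d[c,a]>0]);print(" depth pts",np.median(pts,0),np.percentile(pts,[5,95],axis=0).ravel())
P("knobtop",(281,212),(287.3,254.0))
P("noz",(436,253),(445.5,216))
for cam,n in(("scene","nozzle_top"),("top","nozzle_top"),("scene","bolt_knob"),("top","bolt_knob"),("top","red_lid_jar"),("scene","keeper_lip")):
    for r in models.masks_of(cam,n)[:2]:
        v,u=np.nonzero(r["mask"]);print(cam,n,r["p"],r["point"],u.min(),u.max(),v.min(),v.max())
# lift/height: depth along cap
for cam,p in(("scene",(436,252)),("top",(445.5,216)),("top",(287,254)),("scene",(281,212))):
    d=np.load(f"pics/{cam}_d.npy");u,v=map(round,p);w=d[v-1:v+2,u-1:u+2];o,dd=ray(cam,p);print(cam,p,o+dd*np.median(w[w>0]))
```

```text
roofFL [0.5155 0.1511 0.2069] gap 0.0019
roofFR [ 0.4852 -0.1491  0.2074] gap 0.0019
roofBR [ 0.6308 -0.1635  0.2081] gap 0.0007
top@.206 FL [0.515  0.1519 0.206 ]
top@.206 FR [ 0.4848 -0.1487  0.206 ]
top@.206 BR [ 0.6316 -0.1643  0.206 ]
top@.206 BL [0.6471 0.1382 0.206 ]
scene red 276 285 209 228 281.2083333333333 218.02083333333334 144
 depth pts [0.4871 0.0896 0.2035] [0.482  0.0854 0.183  0.4956 0.0991 0.2142]
top red 282 291 249 259 286.50588235294117 253.85882352941175 85
 depth pts [0.4912 0.0961 0.2119] [0.4825 0.0882 0.2083 0.4998 0.1036 0.2138]
knobtop [0.4913 0.0941 0.2123] gap 0.0015
noz [ 0.5683 -0.1969  0.1935] gap 0.0017
scene nozzle_top 0.54 [434.2, 257.3] 418 443 249 266
scene nozzle_top 0.38 [285.7, 234.3] 266 327 210 257
top nozzle_top 0.7 [443.4, 215.7] 427 451 211 223
top nozzle_top 0.65 [243.0, 247.0] 228 255 235 262
scene bolt_knob 0.83 [282.5, 234.2] 266 327 210 257
top bolt_knob 0.86 [296.0, 257.1] 255 351 250 266
top red_lid_jar 0.7 [248.4, 205.0] 242 259 194 218
scene keeper_lip 0.79 [355.2, 259.0] 260 460 175 367
scene (436, 252) [ 0.5764 -0.1943  0.1898]
top (445.5, 216) [ 0.5689 -0.1978  0.1885]
top (287, 254) [0.4907 0.0952 0.2129]
scene (281, 212) [0.4897 0.0916 0.2142]
```

Run:
```python
from h import *
np.set_printoptions(precision=4,suppress=True)
for s in [(261.7,221.3)]:
    for t in [(270,261.7),(270,250)]:
        print("prong",*tri(ray("scene",s),ray("top",t)))
d=np.load("pics/scene_d.npy")
for v in range(218,246,3): print(v,[ (u,np.round(ray("scene",(u,v))[0]+ray("scene",(u,v))[1]*d[v,u],3).tolist()) for u in range(259,274,3)])
q=[0,.05,.99875,0]; q=list(np.array(q)/np.linalg.norm(q))
x,y=.5685,-.198
ctrl.close_gripper(40)
ctrl.movep([.42,.25,.33],q)
ctrl.movep([x,y,.225],q)
ctrl.movel([x,y,.198],max_speed=.1)
f0=np.array(get_state()["contact_force"]);z=.197
while z>.178:
    z-=.0015;ctrl.movel([x,y,z],max_speed=.05);s=get_state();f=np.array(s["contact_force"])-f0
    print(round(z,4),np.array(s["tcp_pos"]),f)
    if f[2]>8.5: break
ctrl.pause(.3);print(np.array(get_state()["contact_force"])-f0)
im,_=vision.grab_frame("scene");cv2.imwrite("pics/press.png",cv2.resize(im[190:340,350:500],None,fx=3,fy=3))
ctrl.movel([x,y,.24],max_speed=.1);ctrl.pause(.2)
s=get_state();print(s["time"],s["tcp_pos"])
```

```text
prong [0.4777 0.1294 0.1852] 0.006151680430686253
prong [0.4952 0.1362 0.1743] 0.021319819503463275
218 [(259, [0.673, 0.338, 0.007]), (262, [0.677, 0.331, 0.007]), (265, [0.685, 0.328, 0.004]), (268, [0.514, 0.151, 0.164]), (271, [0.511, 0.139, 0.171])]
221 [(259, [0.662, 0.328, 0.007]), (262, [0.48, 0.136, 0.182]), (265, [0.673, 0.318, 0.005]), (268, [0.51, 0.148, 0.161]), (271, [0.509, 0.138, 0.165])]
224 [(259, [0.493, 0.157, 0.159]), (262, [0.477, 0.133, 0.177]), (265, [0.495, 0.143, 0.163]), (268, [0.512, 0.151, 0.151]), (271, [0.512, 0.142, 0.154])]
227 [(259, [0.646, 0.314, 0.003]), (262, [0.477, 0.134, 0.17]), (265, [0.481, 0.129, 0.169]), (268, [0.495, 0.135, 0.16]), (271, [0.494, 0.125, 0.164])]
230 [(259, [0.636, 0.306, 0.002]), (262, [0.476, 0.134, 0.163]), (265, [0.48, 0.129, 0.163]), (268, [0.489, 0.13, 0.158]), (271, [0.489, 0.121, 0.161])]
233 [(259, [0.625, 0.295, 0.004]), (262, [0.478, 0.136, 0.154]), (265, [0.477, 0.128, 0.157]), (268, [0.49, 0.131, 0.149]), (271, [0.499, 0.132, 0.143])]
236 [(259, [0.615, 0.286, 0.004]), (262, [0.478, 0.137, 0.146]), (265, [0.479
[... 477 characters left out ...]
, (268, [0.6, 0.244, 0.003]), (271, [0.518, 0.153, 0.092])]
0.1955 [ 0.5687 -0.198   0.1959] [-0.2736 -0.4558 -0.0988]
0.194 [ 0.5685 -0.198   0.194 ] [-1.3809 -0.4033 -0.5899]
0.1925 [ 0.5684 -0.198   0.1924] [ 0.2372  0.0791 -0.8211]
0.191 [ 0.5684 -0.198   0.1909] [-0.6367 -0.0039  0.8115]
0.1895 [ 0.5687 -0.198   0.1897] [-0.6204  0.3315  2.6549]
0.188 [ 0.5687 -0.1981  0.1882] [-0.7175 -0.236   2.9551]
0.1865 [ 0.5687 -0.1981  0.1867] [0.3955 0.0146 4.4173]
0.185 [ 0.5687 -0.1981  0.1852] [-0.6429  0.0643  5.2063]
0.1835 [ 0.5687 -0.1981  0.1841] [-1.0595  0.1031  7.8371]
0.182 [ 0.5687 -0.1981  0.184 ] [-4.6695  1.1378 17.1745]
[-5.1061  0.9771 16.969 ]
9.7583 [ 0.5681 -0.1979  0.2391]
```

```bash
cat >> h.py <<'E'
from scipy.spatial.transform import Rotation as Ro
yaw=-.1;ex=np.array([np.cos(yaw),np.sin(yaw),0]);ey=np.array([-np.sin(yaw),np.cos(yaw),0]);O=np.array([.500,.0014,0])
def wx(q):return Ro.from_quat([q[1],q[2],q[3],q[0]])
def xw(r):
    a=r.as_quat();return [a[3],a[0],a[1],a[2]]
def rig(p,q,c,axis,ang,shift=np.zeros(3)):
    R=Ro.from_rotvec(np.asarray(axis)*ang);return list(c+R.apply(np.asarray(p)-c)+shift),xw(R*wx(q))
E
python3 - <<'E'
from h import *
np.set_printoptions(precision=4,suppress=True)
d=np.load("pics/scene_d.npy")
for k in np.linspace(0.05,.95,7):
    u=288.3+k*(325-288.3);v=233.3+k*(254-233.3)
    P=[ray("scene",(round(u),w))[0]+ray("scene",(round(u),w))[1]*d[w,round(u)] for w in range(round(v)-3,round(v)+4)]
    P=np.array(P);b=np.c_[(P-O)@ex,(P-O)@ey,P[:,2]];print(np.round(b*1000).astype(int)[b[:,0]<-.012].tolist())
q=xw(wx([0,.05,.99875,0]));x,y=.4915,.0945
ctrl.movel([.568,-.198,.29],max_speed=.15)
ctrl.movep([x,y,.265],q);ctrl.ungrasp()
f0=np.array(get_state()["contact_force"])
ctrl.movel([x,y,.205],max_speed=.12);print(np.array(get_state()["contact_force"])-f0)
ctrl.movel([x,y,.175],max_speed=.08);s=get_state();print(s["time"],np.array(s["tcp_pos"]),np.array(s["contact_force"])-f0,s["width"])
im,_=vision.grab_frame("scene");cv2.imwrite("pics/pre.png",cv2.resize(im[150:300,220:420],None,fx=3,fy=3))
E
```

```text
[[-17, 71, 165], [-20, 68, 166]]
[[-18, 53, 167], [-22, 49, 168]]
[[-17, 41, 167], [-19, 38, 167], [-19, 39, 164], [-22, 36, 165]]
[[-17, 24, 168], [-20, 22, 168], [-21, 21, 167], [-22, 20, 166]]
[[-16, 12, 173], [-17, 11, 172], [-20, 8, 173], [-22, 6, 173], [-24, 5, 172], [-26, 3, 171], [-24, 5, 168]]
[[-12, 0, 168], [-17, -4, 171], [-20, -7, 171], [-22, -8, 170], [-21, -7, 167], [-22, -8, 166]]
[[-15, -15, 170], [-19, -18, 172], [-20, -19, 170], [-24, -23, 172], [-23, -22, 168], [-24, -23, 167]]
[ 0.0758 -0.7737  0.3193]
13.3583 [0.4917 0.0945 0.1753] [ 0.0012 -1.3711 -0.2771] 0.0856140965388485
```

View pics/pre.png

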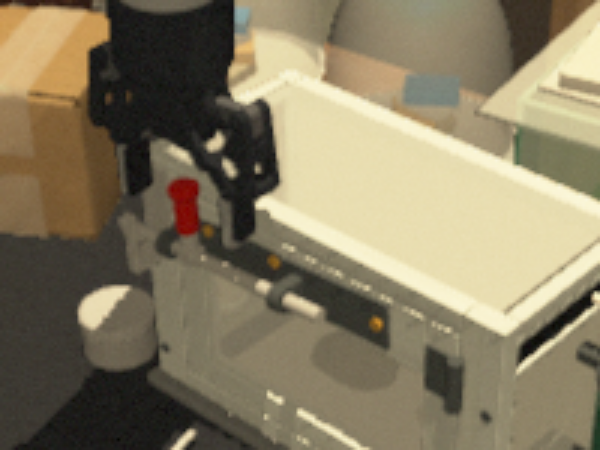

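The view shows the open fingers straddling the red knob (crop ~(184,205)), clear of roof and prong. The knob leans left: the depth readings put the rod's sag at about 0.06 rad, so I tilt the tool to match before gripping.

```bash
cat > lift.py <<'E'
from h import *
import json
np.set_printoptions(precision=4,suppress=True)
a0=-.055;s=get_state()
q0=xw(wx([0,.05,.99875,0]));g=np.array([.4912,.0935,.1937])       # knob centre
p,q=rig(g-np.array([0,0,.0187]),q0,g,ex,a0)
f0=np.array(s["contact_force"])
ctrl.movel(p,q,max_speed=.05);ctrl.close_gripper(35);s=get_state()
print("grip",s["time"],np.array(s["tcp_pos"]),np.array(s["contact_force"])-f0,s["width"],s["gripper_force"])
C=g+Ro.from_rotvec(ex*a0).apply(-.148*ey+np.array([0,0,-.036]))
json.dump(dict(p=p,q=q,C=C.tolist(),f0=f0.tolist()),open("g.json","w"))
for th in(.015,.03,.045,.065):
    pp,qq=rig(p,q,C,ex,th);ctrl.movel(pp,qq,max_speed=.03);s=get_state();f=np.array(s["contact_force"])-f0
    print(th,np.array(s["tcp_pos"]),f,s["width"])
    if np.linalg.norm(f)>14:print("STOP");break
im,_=vision.grab_frame("scene");cv2.imwrite("pics/lift.png",cv2.resize(im[150:300,220:420],None,fx=3,fy=3))
print(get_state()["time"])
E
python3 lift.py
```

```text
grip 14.2833 [0.4912 0.0923 0.1752] [-0.4491 -1.7329  0.9461] 0.018708157605343383 34.04696894921699
0.015 [0.491  0.0922 0.1772] [ 0.0041 -1.6113 -2.4255] 0.018974894976438398
0.03 [0.491  0.092  0.1794] [ 0.0374 -1.7102 -2.9602] 0.019071242307190043
0.045 [0.491  0.0918 0.1817] [ 0.899  -0.5136 -2.5613] 0.018608345909570768
0.065 [0.4909 0.0914 0.1847] [-0.4826 -1.4968 -2.2297] 0.01857199806581523
15.3333
```

View pics/lift.png

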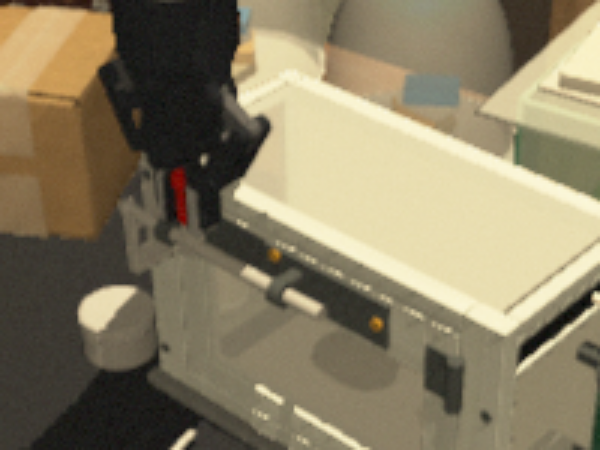

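The knob (crop ~(180,195)) is between the pads and lifted, carrying its weight of about 2.5 N. Next I draw the bolt.

```bash
cat > draw.py <<'E'
from h import *
import json
np.set_printoptions(precision=4,suppress=True)
G=json.load(open("g.json"));p,q,C,f0=G["p"],G["q"],np.array(G["C"]),np.array(G["f0"])
th=.068;rod=Ro.from_rotvec(ex*(-.055+th)).apply(ey)
for d in(.004,.008,.012,.016,.022,.030,.038,.047):
    pp,qq=rig(p,q,C,ex,th,-rod*d);ctrl.movel(pp,qq,max_speed=.04);s=get_state();f=np.array(s["contact_force"])-f0
    print(d,np.array(s["tcp_pos"]),f,s["width"])
    if np.linalg.norm(f)>13:print("STOP");break
G.update(p2=list(pp),q2=list(qq));json.dump(G,open("g.json","w"))
im,_=vision.grab_frame("scene");cv2.imwrite("pics/draw.png",cv2.resize(im[150:300,220:420],None,fx=3,fy=3))
print(get_state()["time"])
E
python3 draw.py
```

```text
0.004 [0.4905 0.0871 0.185 ] [-0.6129 -2.1046 -2.639 ] 0.019094514708390294
0.008 [0.4901 0.083  0.1849] [-0.6885 -1.6334 -2.7288] 0.01891108378904471
0.012 [0.4897 0.079  0.1849] [-0.3647 -1.9651 -3.5243] 0.018896104501930834
0.016 [0.4893 0.075  0.1849] [ 0.2154 -1.9566 -2.7813] 0.019004791350680464
0.022 [0.4886 0.0689 0.1847] [-0.9365 -3.1486 -3.2046] 0.01859986075517074
0.03 [0.4878 0.0608 0.1846] [-0.205  -2.9221 -3.3618] 0.019086946927853718
0.038 [0.487  0.0529 0.1845] [-0.6363 -2.9878 -3.4214] 0.0191216198050691
0.047 [0.4861 0.0439 0.1844] [-1.3639 -2.1314 -4.0955] 0.019023389762775372
17.7583
```

View pics/draw.png

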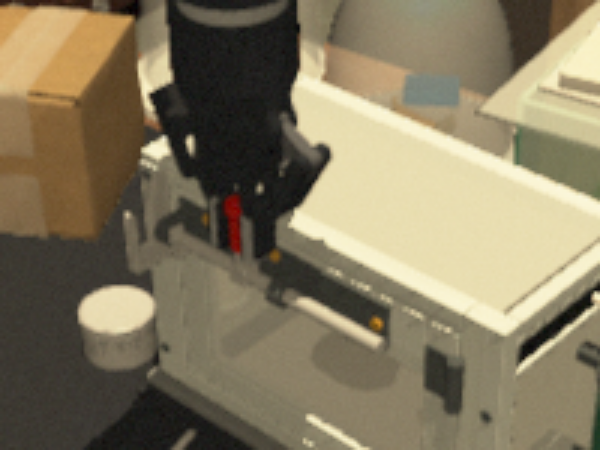

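The knob (crop ~(235,220)) has moved right with the bolt, and the nose is clear of the keeper. Next I swing the gate about its hinge.

```bash
cat > op.py <<'E'
from h import *
import json
np.set_printoptions(precision=4,suppress=True)
G=json.load(open("g.json"));p,q,f0=G["p2"],G["q2"],np.array(G["f0"]);H=O-.121*ey
for a in(.03,.07,.12,.17,.22,.26):
    pp,qq=rig(p,q,H,[0,0,1],a);ctrl.movel(pp,qq,max_speed=.04);s=get_state();f=np.array(s["contact_force"])-f0
    print(a,np.array(s["tcp_pos"]),f,s["width"])
    if np.linalg.norm(f)>18:print("STOP");break
ctrl.pause(.5);im,_=vision.grab_frame("scene");cv2.imwrite("pics/open.png",cv2.resize(im[150:320,220:420],None,fx=3,fy=3))
im,d=vision.grab_frame("top");cv2.imwrite("pics/opent.png",cv2.resize(im[170:300,220:460],None,fx=3,fy=3))
print(get_state()["time"])
E
python3 op.py
```

```text
0.03 [0.482  0.0444 0.1847] [ 2.261  -2.4477 -3.3305] 0.018717418381036275
0.07 [0.4751 0.0442 0.1846] [ 1.9451 -2.3506 -3.4442] 0.01891885415922025
0.12 [0.467  0.0435 0.1846] [ 2.3468 -2.6399 -4.7023] 0.019175462703899658
0.17 [0.4589 0.0422 0.1846] [ 3.1762 -1.5272 -3.0595] 0.018880258684288637
0.22 [0.4508 0.0406 0.1846] [ 2.4998 -2.4325 -3.087 ] 0.018872223660961612
0.26 [0.4445 0.039  0.1846] [ 2.01   -0.6253 -2.6561] 0.01893344626206469
20.3417
```

View pics/open.png

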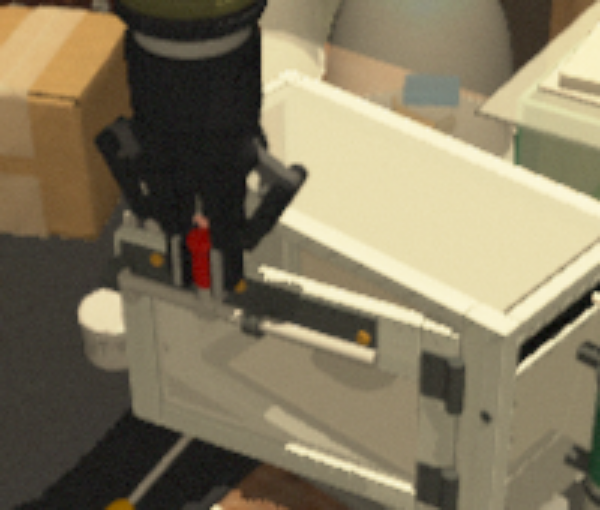

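View pics/opent.png

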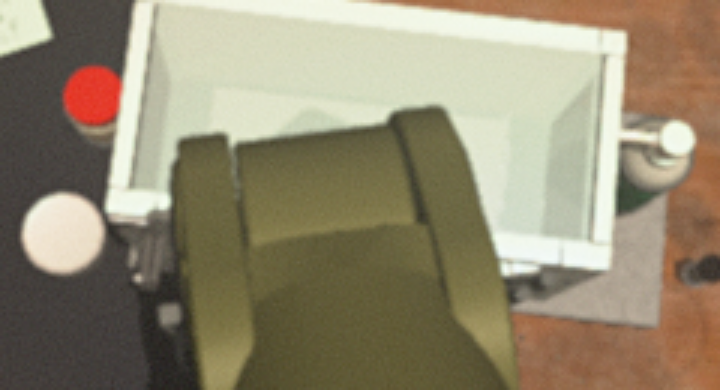

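The gate stands ajar by about 0.25 rad with the knob held (crop ~(200,255)). The tin, jar and vial are where they were, and the cap is up. Handing in.

```bash
python3 -c "
from station import ticket
print(ticket.close_job())"
```

```text
the job is handed in; nothing more can be done
None
```

I pressed the nozzle cap right down and released it, lifted the bolt over the lip and drew it about 47 mm, and handed in at about 20 s while holding the gate roughly 6 cm ajar (estimated from the arm's motion); no verdict came back.

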